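# Dry-fit a lap joint on the bonding plate

### The arm

A 7-joint arm with a two-finger parallel gripper is mounted at the origin on the work surface. World frame = base frame: x ahead of the robot, y to its left, z up, the work surface at z = 0. Lengths are in mm, angles in rad, forces in N, time in s.
With the tool pointing down it reaches from about 400 to 875 mm from the base axis. Payload 4.4 kg.
Tool frame: the origin (TCP) lies midway between the tips of the shut fingers; the grasp point (between the pads) lies ctrl.grip_depth behind it (ctrl.grip_depth is the distance from the TCP to the grasp point, in mm); z points along the fingers, y is the line along which they close (so a half turn about z gives the same grasp; the last joint's range is limited). The gripper opens to 85 mm and grips with 20 to 120 N. Pads are 22 mm wide; open, the fingers measure 114 mm over their backs; the gripper's body (76 mm by 85 mm) begins 54 mm behind the grasp point. The pads swing forward as they close: fully open they stand 13 mm farther back than shut.
Start: joints at [1.106, 0.628, 0.038, 1.517, -0.027, 0.996, -0.02], TCP at [252.431, -598.996, 231.313] pointing down, gripper open.
Joint ranges: [-3.06, 3.06], [-0.37, 2.12], [-1.25, 1.32], [0.18, 2.47], [-1.1, 4.24], [0.23, 1.98], [-2.94, 2.94]. Speed limits (rad/s): [2.57, 2.57, 3.14, 3.14, 3.14, 3.14, 3.14].

### API

Orientations are given as [roll, pitch, yaw] about the fixed x, y, z axes, in that order (R = Rz(yaw) Ry(pitch) Rx(roll)).
In Python, from cell import ctrl gives the robot as it stands.
- The arm moves only by the tool carry_out, never from a script. Its argument "deltas" is one flat list of numbers, 7 for each row, row after row: the turn, a rotation vector about the tool's x, y, z in degrees, then the shift along the tool's x, y, z in m, then the closure, from -1 (fully open) to 1 (shut). In form: [wx, wy, wz, dx, dy, dz, claw, wx, wy, wz, dx, dy, dz, claw, ...]. A call has 1 to 12 rows; each row shifts and turns the commanded pose from where the row before left it, along the tool's axes as they then stand; what a row does not reach is not made up. A row lasts 1/8 s, in which the tool goes at most 62.5 mm and 10.7 degrees, less where a joint would pass 70% of its speed; a pose out of reach is approached as far as the arm can. A call with a gripper value outside its range is refused whole. The fingers move at their own pace and stop on an object; the grip force is fixed at half the most. Time passes only in rows, so rows that do not move let the fingers close. It gives the time, the measured TCP pose, the force, the opening and the grip force at its end, in the units of the state.
- ctrl.read_state(): the state, without advancing time (a new reading comes with each control period).
- ctrl.get_image(name): name is "scene" or "top" or "wrist"; returns the picture (384x512x3 uint8, red, green, blue); there is no depth.
- ctrl.calibration(name): a dict with "mtx" (3x3 intrinsics, pixels), "R" (3x3) and "t" (3): a world point X has camera coordinates R X + t. Camera axes: x right, y down, z forward; pixel columns grow to the right and rows downward; lengths in mm; the calibration is good to about 2 mm. A picture is of the moment at which its call begins: read the wrist's pose just before it. calibration takes no time and is no camera call; for the wrist camera it gives the pose at the moment of the call.
- ctrl.finish_job(): hands the job in; it is judged then, once.
The state is a dict: "clock": time; "qpos": joint angles; "qd": joint speeds; "tau": joint torques, N m; "eef_pos": TCP position; "tool_rot": TCP orientation; "force": force on the tool from outside, world axes, zero at the start; "torque": the same for the moment, N m; "width": finger opening in mm; "gripper_force": force on a finger pad.
Only numpy, scipy, OpenCV 4.12 (cv2) and the standard library are available. Lean on these libraries where they do the work, as an engineer would, in place of code of your own. Each camera call takes 0.05 s, during which the arm holds its last target. There are 200 camera calls.

### The job

Dry-fit the lap joint on the aluminium bonding plate. Lay the packing piece that is as thick as the single fixed strip in line with that strip, midway between its free end and the plate's stop ledge; lay the loose long strip on top of the two, in line, overlapping the fixed strip by 40 mm (a third of its length). Then stand the square steel weight on the middle of the overlap and the round steel weight on the long strip right above the packing piece, and leave everything else where it is.

Things in the scene. Friction and masses are not known exactly. Their poses are not given: they have to be found in the camera images.
- plate: Aluminium plate, 250 (x) x 180 (y) x 10 mm, fixed to the bench. Origin: centre of its underside, z up. Two lanes run along x, at y = +50 and -50 mm: one holds the single fixed strip, the other the finished joint (which is which varies). A dark steel stop ledge, 18 mm wide and 18 mm above the plate's top, runs across the +x end; inner face at x = +100 mm.
- fixed_strip: The single strip fixed on the plate: pale yellow-green laminate, 120 (x) x 40 (y) x 8 mm. Origin: centre of its underside, on the plate's top (10 mm above the bench). x runs along the lane towards the ledge: free end at x = +60, ledge face at +150, middle of that 90 mm gap at +105. For a 40 mm overlap its middle is at x = +40 and the centre of the loose strip at x = +80.
- finished_joint: A finished joint, fixed in the other lane, to be left alone: two such strips lapped by 40 mm with a packing piece under the upper one, 200 x 40 mm over all, 16 mm high. Origin at the centre of the underside of its lower strip, x towards the stop ledge.
- thin_packer: Loose packing piece of the same laminate, 50 (x) x 40 (y) x 8 mm thick, as thick as the fixed strip. Lies flat on the bench. Origin at the centre of its underside. 32 g.
- thick_packer: Loose packing piece of the same laminate but too thick: 64 (x) x 44 (y) x 20 mm. Not used. Origin at the centre of its underside.
- upper_strip: The loose long strip, same laminate, 120 (x) x 40 (y) x 8 mm. Lies flat on the bench. Origin at the centre of its underside. About 75 g.
- block_weight: Square steel weight, a 40 x 40 x 30 mm block with a dark grip bar (36 mm along x, 12 mm wide) on top, 45 mm high over all. Origin at the centre of its underside. About 0.4 kg.
- round_weight: Round steel weight, diameter 40 mm and 30 mm high, with a knob (diameter 24 mm) above, 49 mm high over all. Origin at the centre of its underside, z up. About 0.3 kg.
- tape_roll: Roll of cream paper tape lying flat, outer diameter 72 mm, 24 mm high; a bystander among the loose things. Origin at the centre of its underside.
- water_bottle: Upright water bottle with a blue cap, diameter 64 mm, 190 mm high; a bystander beyond the plate. Origin at the centre of its underside.
Things that resemble listed ones, but are neither listed nor needed, are in the scene too. What is shaped like the block_weight but blue or pink is not meant.

How it is judged:
By the outcome, as a careful person would: the job done as asked, in the order asked, and still so for the second after the job is handed in, with the robot touching nothing.
It also fails if it takes over 106 s, if anything falls off the work surface, if the arm or the gripper's body presses on something with over 40 N, if the wrist force passes 120 N, or if a joint passes its speed limit or range.

## Working session

There is one attempt and no reset: what is moved stays moved. The work goes in short steps, Python scripts to look and compute and a tool call to move; the robot and the scene stay as the last step left them, time stands still between calls to the robot, and variables do not carry over. Pictures are saved under pics/ and viewed, at most 17 in all, crops included, and the job is handed in when it is done.

Besides the shell and the picture viewer there is one more tool, called after ">>>" in YAML: its name, and indented under it one key for each argument. carry_out: Moves the arm, as the interface text tells. Its arguments: {"type":"object","properties":{"deltas":{"type":"array"}},"required":["deltas"]}

```bash
ls; mkdir -p pics
python3 - <<'E'
from cell import ctrl
import cv2
s=ctrl.read_state();print(s, ctrl.grip_depth)
for n in("scene","top"):
    im=ctrl.get_image(n);cv2.imwrite(f"pics/{n}0.png",im[:,:,::-1]); c=ctrl.calibration(n);print(n,c)
E
```

```text
pics
{'clock': 0.0, 'qpos': array([ 1.10618324,  0.62937733,  0.03844185,  1.5183658 , -0.02700692,
        0.99629375, -0.02000233]), 'qd': array([-0.00071744, -0.00029385, -0.00153081,  0.00046187, -0.00023114,
       -0.00116119, -0.00173792]), 'tau': array([-7.98371570e-05, -5.63396358e+01,  1.22617476e+00, -1.93441880e+01,
        1.09839201e-02,  1.05051475e-02, -1.39517778e-05]), 'eef_pos': array([ 252.19656325, -598.40089817,  230.36956856]), 'tool_rot': array([-3.13966654e+00,  2.11808780e-05,  3.98807148e-01]), 'force': array([-0.0204042 ,  0.09197632, -1.05061969]), 'torque': array([ 0.01609602, -0.06030548,  0.0340338 ]), 'gripper_force': 0.0, 'width': 85.3026220546489} 18.700000000000003
scene {'mtx': array([[477.61918978,   0.        , 260.47547545],
       [  0.        , 477.61918978, 188.26151148],
       [  0.        ,   0.        ,   1.        ]]), 'R': array([[-0.56574794,  0.82440504,  0.01689972],
       [ 0.67492548,  0.47474726, -0.56488109],
       [-0.47371391, -0.30817426, -0.82499925]]), 't': array([ 247.98692354, -334.83722793, 1743.18945675])}
top {'mtx': array([[446.96918257,   0.        , 257.49916548],
       [  0.        , 446.96918257, 189.36963932],
       [  0.        ,   0.        ,   1.        ]]), 'R': array([[ 0.02888135, -0.99954125,  0.00911913],
       [-0.98821748, -0.02992359, -0.1501026 ],
       [ 0.15030662, -0.00467651, -0.98862837]]), 't': array([  31.90924984,  546.47290284, 1305.17029744])}
```

View pics/top0.png

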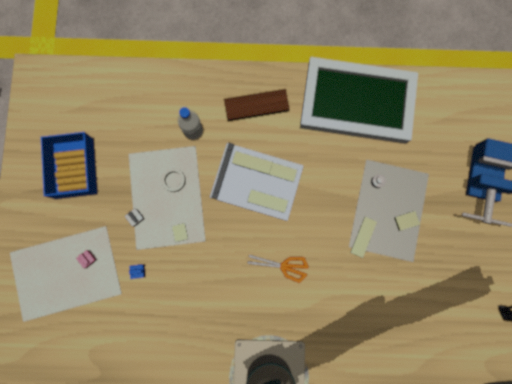

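View pics/scene0.png

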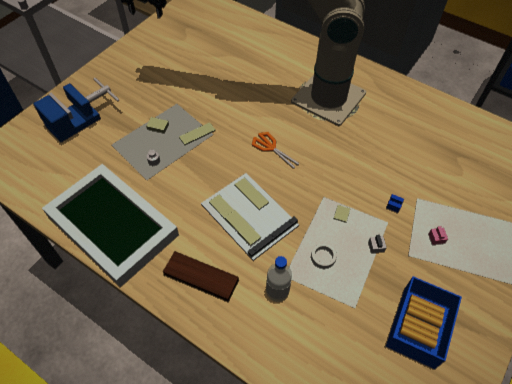

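The top view shows the plate at (258,180) with its ledge to the left (+y). The fixed strip is at (270,201) and the finished joint at (265,165). The loose strip is at (363,237), with packers at (180,232) and (406,221). The round weight is at (377,182), the steel block at (135,217) and the bottle at (190,123). The scene view agrees.

```bash
cat > h.py <<'E'
import numpy as np,cv2
from cell import ctrl
def ray(c,uv,z):
    uv=np.atleast_2d(np.asarray(uv,float))
    d=np.c_[uv,np.ones(len(uv))]@np.linalg.inv(c["mtx"]).T@c["R"]
    o=-c["R"].T@c["t"]
    return o+d*((z-o[2])/d[:,2])[:,None]
def rects(im,mask,c,z,amin=60):
    # min-area rectangles in world xy at plane z
    out=[]
    for k in cv2.findContours(mask,cv2.RETR_EXTERNAL,cv2.CHAIN_APPROX_NONE)[0]:
        if cv2.contourArea(k)<amin: continue
        w=ray(c,k[:,0,:],z)[:,:2].astype(np.float32)
        (x,y),(a,b),t=cv2.minAreaRect(w)
        if a<b:a,b,t=b,a,t+90
        m=cv2.moments(k);out.append((k[:,0].mean(0).round(0),round(x,1),round(y,1),round(a,1),round(b,1),round((t+90)%180-90,1)))
    return out
def green(im):
    return cv2.morphologyEx(cv2.inRange(cv2.cvtColor(im,cv2.COLOR_RGB2HSV),(24,45,120),(45,140,255)),cv2.MORPH_OPEN,np.ones((3,3),np.uint8))
E
python3 - <<'E'
from h import *
for n in("top","scene"):
    im=cv2.imread(f"pics/{n}0.png")[:,:,::-1].copy();c=ctrl.calibration(n)
    hsv=cv2.cvtColor(im,cv2.COLOR_RGB2HSV)
    pts=[(180,232),(406,221),(363,237),(270,201),(140,180),(60,270),(330,230)] if n=="top" else [(342,213),(158,126),(197,133),(250,193)]
    print([hsv[v,u] for u,v in pts])
    for z in(8,):
        for r in rects(im,green(im),c,z):print(n,r)
    if n=="top":
        for nm,p in dict(round=(377,182),block=(135,217),platec=(258,180),bottle=(190,130),tape=(175,181),pink=(87,259)).items():print(nm,ray(c,p,15)[0].round())
a=cv2.imread("pics/top0.png")
cv2.imwrite("pics/crop.png",np.hstack([cv2.resize(a[140:250,120:310],None,fx=4,fy=4)]))
E
```

```text
[array([ 34,  51, 175], dtype=uint8), array([ 29,  57, 169], dtype=uint8), array([ 32,  56, 173], dtype=uint8), array([ 34,  51, 176], dtype=uint8), array([ 28,  19, 171], dtype=uint8), array([ 30,  18, 169], dtype=uint8), array([ 19, 100, 171], dtype=uint8)]
top (array([179., 232.]), 412.4, 282.6, 42.6, 34.1, 9.4)
top (array([363., 238.]), 413.0, -279.4, 118.6, 41.7, -23.0)
top (array([408., 221.]), 469.1, -414.4, 66.0, 42.2, -72.2)
top (array([267., 200.]), 516.7, 17.1, 112.8, 31.6, 75.6)
top (array([264., 166.]), 624.4, 29.6, 196.0, 36.4, 74.5)
top (array([465.,  81.]), 925.0, -611.4, 159.2, 16.9, -88.1)
top (array([105.,  70.]), 925.0, 549.6, 156.5, 20.0, -85.1)
round [ 583. -320.   15.]
block [453. 417.  15.]
platec [578.  47.  15.]
bottle [731. 265.  15.]
tape [568. 302.  15.]
pink [323. 551.  15.]
[array([ 28,  83, 153], dtype=uint8), array([ 28,  84, 149], dtype=uint8), array([ 29,  86, 149], dtype=uint8), array([ 29,  84, 152], dtype=uint8)]
scene (array([342., 212.]), 413.3, 282.5, 49.5, 40.3, 16.1)
scene (array([235., 219.]), 616.9, 26.0, 198.0, 40.8, 76.7)
scene (array([252., 193.]), 510.9, 14.8, 119.9, 38.3, 75.1)
scene (array([197., 133.]), 417.1, -277.8, 117.0, 41.1, -22.5)
scene (array([157., 123.]), 462.0, -417.7, 63.0, 44.7, -71.3)
```

The packer at (180,232) in the top view measures 50x40, so it is the thin one. The right-hand one, 64x44, is the thick one. I'll fly over the plate and measure with the wrist camera.

>>> carry_out:
  deltas: [0,0,0,0.02,-0.02,-0.006,-1,0,0,0,0.041,-0.041,-0.006,-1,0,0,0,0.041,-0.041,-0.006,-1,0,0,0,0.041,-0.041,-0.006,-1,0,0,0,0.041,-0.041,-0.006,-1,0,0,0,0.041,-0.041,-0.006,-1,0,0,0,0.041,-0.041,-0.006,-1,0,0,0,0.041,-0.041,-0.006,-1,0,0,0,0.041,-0.041,-0.006,-1,0,0,0,0.041,-0.041,-0.006,-1,0,0,0,0.041,-0.041,-0.006,-1,0,0,0,0.041,-0.041,-0.006,-1]

```text
clock: 1.6
eef_pos: [503.9, 19.6, 303.4]
tool_rot: [3.141, 0.0, 0.399]
force: [1.7, -0.3, -0.1]
width: 85.5
gripper_force: 0.0
```

>>> carry_out:
  deltas: [0,0,-8.7,0,0,0,-1,0,0,-8.7,0,0,0,-1,0,0,-8.7,0,0,0,-1,0,0,-8.7,0,0,0,-1,0,0,-8.7,0,0,0,-1,0,0,-8.7,0,0,0,-1,0,0,0,0,0,0,-1,0,0,0,0,0,0,-1]

```text
clock: 2.6
eef_pos: [503.4, 17.8, 303.2]
tool_rot: [-3.141, 0.0, 1.307]
force: [-0.6, -0.4, -0.4]
width: 85.5
gripper_force: 0.0
```

```bash
cat >> h.py <<'E'
def look(name,tag):
    s=ctrl.read_state();c=ctrl.calibration(name);im=ctrl.get_image(name)
    cv2.imwrite(f"pics/{tag}.png",im[:,:,::-1]);np.savez(f"pics/{tag}.npz",**c)
    return s,c,np.ascontiguousarray(im)
def go(x,y,z,yaw):
    "deltas in current tool axes (mm) and turn about tool z (deg) to reach the target TCP"
    from scipy.spatial.transform import Rotation as Ro
    s=ctrl.read_state();R=Ro.from_euler('xyz',s["tool_rot"]);T=Ro.from_euler('xyz',[np.pi,0,np.radians(yaw)])
    print("clock",s["clock"].__round__(2),"at",s["eef_pos"].round(1),np.degrees(s["tool_rot"]).round(2),"w",s["width"].round(1),"F",s["force"].round(1),
     "\n tool shift",R.inv().apply(np.array([x,y,z])-s["eef_pos"]).round(1),"turn deg",np.degrees((R.inv()*T).as_rotvec()).round(2))
E
python3 - <<'E'
from h import *
s,c,im=look("wrist","w1");print(s["qpos"].round(2),s["eef_pos"],s["tool_rot"],-c["R"].T@c["t"])
for z in(18,26):
  for r in rects(im,green(im),c,z,300):print(z,r)
E
```

```text
[ 0.14  0.35 -0.32  1.81  0.13  1.   -0.49] [503.44459041  17.78267923 303.16293325] [-3.14124789e+00  1.98075557e-04  1.30718331e+00] [523.68303188  93.83756962 445.42848647]
18 (array([249., 342.]), 415.9, -270.5, 117.0, 38.7, -22.0)
18 (array([260., 126.]), 524.8, 57.7, 38.3, 34.8, -15.1)
18 (array([340., 123.]), 623.0, 30.5, 199.0, 40.8, 74.3)
26 (array([249., 342.]), 417.9, -263.7, 114.8, 38.0, -22.0)
26 (array([260., 126.]), 524.8, 58.4, 37.5, 34.1, -15.1)
26 (array([340., 123.]), 621.1, 31.6, 195.3, 40.0, 74.3)
```

View pics/w1.png

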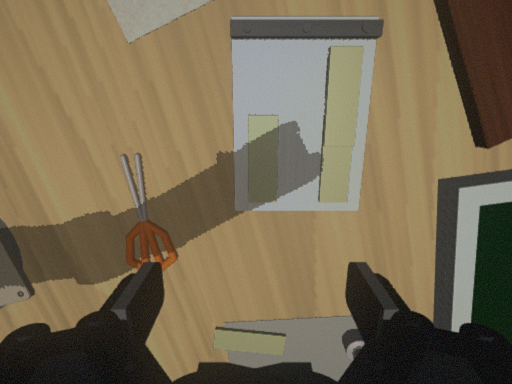

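The wrist view shows the fixed strip spanning (248..278, 115..203), partly in shadow, with the ledge at row 28. The finished joint is on the right, and the loose strip is at (250,342).

Run:
```python
from h import *
im=cv2.imread("pics/w1.png")[:,:,::-1].copy();c=dict(np.load("pics/w1.npz"))
hsv=cv2.cvtColor(im,cv2.COLOR_RGB2HSV)
print(hsv[130,262],hsv[180,262],hsv[180,240],hsv[170,290])
m=cv2.inRange(hsv,(24,40,50),(45,160,255));m=cv2.morphologyEx(m,cv2.MORPH_OPEN,np.ones((3,3),np.uint8))
for r in rects(im,m,c,18,300):print(r)
for r in rects(im,m,c,26,300):print(26,r)
print(ray(c,[(247.5,114.5),(278,114.5),(248,203),(277,203)],18).round(1).tolist())
print("ledge inner base L,R",ray(c,[(233,39),(379,39)],10).round(1).tolist())
# the packer site in this frame
```

```text
[ 35  59 165] [30 60 93] [ 17  21 110] [ 23  19 105]
(array([249., 341.]), 416.7, -268.4, 117.0, 43.6, -21.9)
(array([263., 158.]), 514.1, 17.0, 118.9, 39.4, 74.7)
(array([339., 123.]), 622.3, 30.6, 199.1, 42.8, 74.3)
26 (array([249., 341.]), 418.7, -261.6, 114.8, 42.8, -21.9)
26 (array([263., 158.]), 514.3, 18.5, 116.7, 38.6, 74.7)
26 (array([339., 123.]), 620.4, 31.8, 195.3, 42.0, 74.3)
[[510.6, 80.2, 18.0], [548.9, 69.8, 18.0], [478.9, -36.5, 18.0], [518.6, -47.3, 18.0]]
ledge inner base L,R [[517.1, 171.4, 10.0], [691.6, 124.2, 10.0]]
```

>>> carry_out:
  deltas: [0,0,9.2,0,0.0,0,-1,0,0,9.2,0,0,0,-1,0,0,9.2,0,0,0,-1,0,0,9.2,0,0,0,-1,0,0,9.2,0,0,0,-1,0,0,9.2,0,0,0,-1,0,0,0,-0.015,-0.03,0,-1,0,0,0,-0.015,-0.04,0.015,-1,0,0,0,-0.015,-0.04,0.015,-1,0,0,0,-0.015,-0.04,0.015,-1,0,0,0,-0.015,-0.04,0.015,-1,0,0,0,-0.015,-0.03,0.01,-1]

```text
clock: 4.15
eef_pos: [343.0, 195.6, 233.0]
tool_rot: [-3.141, -0.0, 0.346]
force: [0.6, 0.1, -0.2]
width: 85.1
gripper_force: 0.0
```

Run:
```python
from h import *
s,c,im=look("wrist","w2")
for r in rects(im,green(im),c,8,300):print(r)
go(413,283,150,15)
```

```text
(array([201.,  86.]), 411.1, 281.3, 49.3, 38.9, 15.9)
(array([467.,  77.]), 516.5, 11.7, 122.3, 40.3, 74.9)Traceback (most recent call last):
  File "<stdin>", line 4, in <module>
  File "h.py", line 28, in go
    print("clock",s["clock"].__round__(2),"at",s["eef_pos"].round(1),np.degrees(s["tool_rot"]).round(2),"w",s["width"].round(1),"F",s["force"].round(1),
                                                                                                            ^^^^^^^^^^^^^^^^
AttributeError: 'float' object has no attribute 'round'
```

```bash
sed -i 's/s\["width"\].round(1)/round(float(s["width"]),1)/' h.py
python3 - <<'E'
from h import *
go(411.5,281.5,120,15.9)
c=ctrl.calibration("scene")
im=cv2.imread("pics/scene0.png")[:,:,::-1].copy()
for r in rects(im,green(im),c,18):print(r)
E
```

```text
clock 4.2 at [339.3 197.7 232.1] [-179.9    0.2   20.1] w 85.7 F [-3.8  2.9 -0.6] 
 tool shift [ 97.  -53.7 111.8] turn deg [-0.09  0.21  4.2 ]
(array([342., 212.]), 419.6, 284.2, 49.1, 40.0, 16.1)
(array([235., 219.]), 621.5, 29.8, 196.4, 40.5, 76.7)
(array([252., 193.]), 516.4, 18.6, 118.9, 38.0, 75.1)
(array([197., 133.]), 423.4, -271.6, 116.1, 40.7, -22.5)
(array([157., 123.]), 467.9, -410.4, 62.5, 44.3, -71.3)
```

>>> carry_out:
  deltas: [0,0,2.1,0.012,-0.011,0.012,-1,0,0,2.1,0.015,-0.014,0.02,-1,0,0,0,0.015,-0.014,0.02,-1,0,0,0,0.015,-0.014,0.018,-1,0,0,0,0,0,0,-1,0,0,0,0,0,0,-1,0,0,0,0,0,0,-1]

```text
clock: 5.08
eef_pos: [383.1, 261.0, 164.0]
tool_rot: [3.141, -0.001, 0.272]
force: [0.3, 0.0, -0.1]
width: 85.1
gripper_force: 0.0
```

Run:
```python
from h import *
s,c,im=look("wrist","w3")
for r in rects(im,green(im),c,8,300):print(r)
go(411.5,281.5,40,15.9)
```

```text
clock 5.12 at [383.3 261.1 164.1] [ 1.800e+02 -6.000e-02  1.559e+01] w 85.1 F [ 0.5 -0.  -0.3] 
 tool shift [ 32.6 -12.  124.1] turn deg [ 0.   -0.06 -0.31]
```

View pics/w3.png

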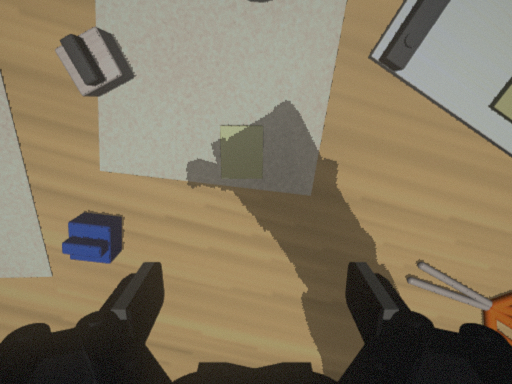

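The packer is at (242,151), mostly in shadow. The steel block weight is also visible at (95,62), with its bar running diagonally.

```bash
cat >> h.py <<'E'
def green2(im):
    return cv2.morphologyEx(cv2.inRange(cv2.cvtColor(im,cv2.COLOR_RGB2HSV),(24,40,45),(48,160,255)),cv2.MORPH_OPEN,np.ones((3,3),np.uint8))
E
python3 - <<'E'
from h import *
im=cv2.imread("pics/w3.png")[:,:,::-1].copy();c=dict(np.load("pics/w3.npz"))
for r in rects(im,green2(im),c,8,300):print(r)
# block: bar (dark) at z=45
hsv=cv2.cvtColor(im,cv2.COLOR_RGB2HSV);m=np.zeros(hsv.shape[:2],np.uint8);m[20:100,50:140]=cv2.inRange(hsv,(0,0,0),(180,255,75))[20:100,50:140]
for r in rects(im,m,c,45,40):print("bar",r)
E
```

```text
(array([241., 152.]), 411.3, 282.0, 49.9, 39.4, 15.8)
(array([505., 101.]), 516.8, 67.1, 32.1, 14.9, 29.5)
bar (array([84., 63.]), 452.4, 415.2, 37.9, 15.8, 41.1)
bar (array([112.,  67.]), 452.0, 392.5, 48.3, 30.7, -2.4)
```

>>> carry_out:
  deltas: [0,0,0,0.01,-0.004,0.02,-0.3,0,0,0,0.0125,-0.0045,0.035,-0.3,0,0,0,0.01,-0.004,0.035,-0.3,0,0,0,0,0,0.03,-0.3,0,0,0,0,0,0,-0.3,0,0,0,0,0,0,-0.3]

```text
clock: 5.88
eef_pos: [411.5, 282.6, 44.4]
tool_rot: [-3.141, -0.001, 0.273]
force: [-0.0, 0.5, -0.0]
width: 55.3
gripper_force: 0.0
```

Run:
```python
from h import *
go(411.3,282,1,15.8)
```

```text
clock 5.88 at [411.5 282.6  44.4] [-1.7998e+02 -7.0000e-02  1.5630e+01] w 55.3 F [-0.   0.5 -0. ] 
 tool shift [-0.4  0.6 43.4] turn deg [-0.02 -0.07 -0.17]
```

>>> carry_out:
  deltas: [0,0,0,0,0,0.02,-0.3,0,0,0,0,0,0.014,-0.3,0,0,0,0,0,0.01,-0.3,0,0,0,0,0,0,-0.3,0,0,0,0,0,0,1,0,0,0,0,0,0,1,0,0,0,0,0,0,1,0,0,0,0,0,0,1,0,0,0,0,0,0,1]

```text
clock: 7.0
eef_pos: [411.3, 282.7, 0.0]
tool_rot: [-3.141, -0.001, 0.273]
force: [-0.3, -0.6, 6.6]
width: 38.1
gripper_force: 60.8
```

>>> carry_out:
  deltas: [0,0,0,0,0,-0.015,1,0,0,0,0,0,-0.03,1,0,0,0,0,0,-0.03,1,0,0,0,0.01,0.025,-0.02,1,0,0,0,0.015,0.036,0,1,0,0,0,0.015,0.036,0,1,0,0,0,0.015,0.036,0,1,0,0,0,0.015,0.036,0,1,0,0,0,0.011,0.024,0,1,0,0,0,0,0,0,1]

```text
clock: 8.25
eef_pos: [542.6, 115.9, 95.1]
tool_rot: [3.14, -0.001, 0.268]
force: [-0.7, 0.6, -0.8]
width: 37.7
gripper_force: 60.3
```

>>> carry_out:
  deltas: [0,0,-6.4,0,0,0,1,0,0,-9,0,0,0,1,0,0,-9,0,0,0,1,0,0,-9,0,0,0,1,0,0,-9,0,0,0,1,0,0,-9,0,0,0,1,0,0,-8,0,0,0,1,0,0,0,0,0,0,1,0,0,0,0,0,0,1]

```text
clock: 9.38
eef_pos: [540.8, 119.1, 94.6]
tool_rot: [3.142, -0.0, 1.309]
force: [-0.0, 0.4, -0.1]
width: 38.0
gripper_force: 60.3
```

Run:
```python
from h import *
s,c,im=look("wrist","w4")
go(541.4,118.6,30,75)
for r in rects(im,green2(im),c,18,300):print(r)
```

```text
clock 9.43 at [540.9 118.9  94.6] [179.99   0.    74.98] w 38.0 F [-0.2 -0.5 -0.3] 
 tool shift [-0.2  0.6 64.6] turn deg [ 0.01  0.   -0.02]
(array([254., 286.]), 520.8, 47.4, 137.3, 64.6, 74.9)
(array([390., 238.]), 632.8, 69.3, 116.5, 46.1, 74.8)
```

View pics/w4.png

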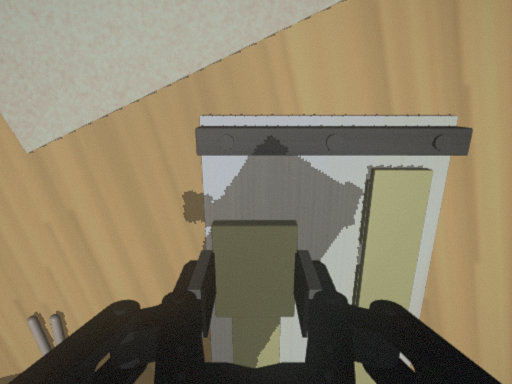

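The packer is held between the pads, its front edge at row 221 spanning columns 212–297, and it looks aligned with the strip below.

Run:
```python
from h import *
c=dict(np.load("pics/w4.npz"));u=np.array([.2588,.9659]);v=np.array([-u[1],u[0]])
p=ray(c,[(212,223),(297,223),(213,317),(294,317)],102.6)[:,:2]-[540.9,118.9]
print(np.c_[p@u,p@v].round(1))
q=ray(c,[(198,155),(460,155)],10)[:,:2]-[514.2,17.2];print("ledge",np.c_[q@u,q@v].round(1))
```

```text
[[ 26.1  19.8]
 [ 26.  -18.8]
 [-24.7  21.5]
 [-24.8 -19.4]]
ledge [[ 147.2   41.5]
 [ 147.  -146.6]]
```

>>> carry_out:
  deltas: [0,0,0,-0.0007,0.001,0.02,1,0,0,0,0,0,0.03,1,0,0,0,0,0,0.02,1,0,0,0,0,0,0.01,1,0,0,0,0,0,0.0042,1,0,0,0,0,0,0,1,0,0,0,0,0,0,1]

```text
clock: 10.3
eef_pos: [542.4, 117.7, 10.7]
tool_rot: [3.14, -0.001, 1.31]
force: [-0.3, -0.2, 0.5]
width: 37.6
gripper_force: 60.3
```

Run:
```python
from h import *
go(541.4,118.6,10,75)
```

```text
clock 10.3 at [542.4 117.7  10.7] [ 1.7994e+02 -4.0000e-02  7.5030e+01] w 37.6 F [-0.3 -0.2  0.5] 
 tool shift [ 0.6 -1.2  0.7] turn deg [ 0.06 -0.04  0.03]
```

>>> carry_out:
  deltas: [0,0,0,0,0,0.0007,1,0,0,0,0,0,0,1,0,0,0,0,0,0,-0.2,0,0,0,0,0,0,-0.2,0,0,0,0,0,0,-0.3,0,0,0,0,0,-0.02,-0.3,0,0,0,0,0,-0.04,-0.3,0,0,0,-0.02,0,-0.05,-0.6,0,0,0,-0.04,0,-0.05,-1,0,0,0,-0.02,0,-0.03,-1,0,0,0,0,0,0,-1,0,0,0,0,0,0,-1]

```text
clock: 11.8
eef_pos: [521.2, 41.6, 197.7]
tool_rot: [-3.141, -0.0, 1.31]
force: [-0.4, -0.0, 0.3]
width: 85.4
gripper_force: 0.0
```

Run:
```python
from h import *
s,c,im=look("wrist","w5")
for r in rects(im,green2(im),c,18,300):print(r)
go(416,-276,230,-22)
```

```text
(array([254., 201.]), 514.3, 17.9, 118.7, 39.5, 74.8)
(array([255., 101.]), 541.7, 117.4, 49.1, 38.7, 75.9)
(array([353., 155.]), 621.9, 29.8, 199.8, 43.9, 74.6)
clock 11.85 at [521.   41.9 197.3] [-179.91   -0.     75.11] w 85.6 F [0.1 0.1 0.1] 
 tool shift [-334.2  -19.8  -32.7] turn deg [-7.000e-02  8.000e-02  9.711e+01]
```

View pics/w5.png

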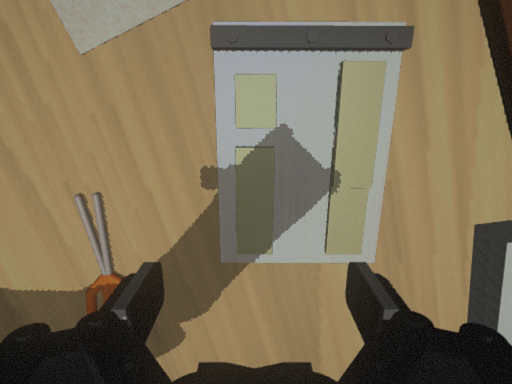

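The packer is flat in line at (255,101). The gap from the strip's end at row 147 to the packer, and from there to the ledge at row 50, looks about even. I'll check the numbers.

Run:
```python
from h import *
c=dict(np.load("pics/w5.npz"));u=np.array([.2588,.9659]);v=np.array([-u[1],u[0]])
im=cv2.imread("pics/w5.png").astype(int)
print([(r,im[r,245:265].mean(0).round().tolist()) for r in list(range(46,54))+list(range(71,77))+list(range(126,131))+list(range(143,150))])
for z,px in((18,[(255,74),(255,128.5),(255,146.5)]),(10,[(255,50)]),(28,[(255,48)])):
    q=ray(c,px,z)[:,:2]-[514.3,17.5];print(z,np.c_[q@u,q@v].round(1).tolist())
```

```text
[(46, [76.0, 78.0, 78.0]), (47, [61.0, 63.0, 64.0]), (48, [48.0, 51.0, 52.0]), (49, [51.0, 53.0, 54.0]), (50, [92.0, 93.0, 92.0]), (51, [150.0, 148.0, 145.0]), (52, [166.0, 162.0, 158.0]), (53, [168.0, 163.0, 158.0]), (71, [169.0, 165.0, 160.0]), (72, [169.0, 165.0, 160.0]), (73, [156.0, 157.0, 153.0]), (74, [121.0, 144.0, 142.0]), (75, [131.0, 164.0, 159.0]), (76, [133.0, 166.0, 161.0]), (126, [132.0, 166.0, 161.0]), (127, [132.0, 158.0, 153.0]), (128, [140.0, 144.0, 141.0]), (129, [166.0, 165.0, 160.0]), (130, [167.0, 167.0, 162.0]), (143, [145.0, 148.0, 145.0]), (144, [141.0, 144.0, 141.0]), (145, [127.0, 131.0, 129.0]), (146, [98.0, 104.0, 103.0]), (147, [74.0, 91.0, 90.0]), (148, [100.0, 127.0, 126.0]), (149, [101.0, 129.0, 128.0])]
18 [[128.1, -0.5], [77.9, -0.5], [60.1, -0.5]]
10 [[149.8, -0.4]]
28 [[149.0, -0.4]]
```

>>> carry_out:
  deltas: [0,0,0,-0.02,-0.004,0,-1,0,0,0,-0.04,-0.008,0,-1,0,0,0,-0.045,-0.01,0,-1,0,0,0,-0.045,-0.01,0,-1,0,0,0,-0.045,-0.01,0,-1,0,0,0,-0.045,-0.01,0,-1,0,0,0,-0.045,-0.01,0,-1,0,0,0,-0.03,-0.006,0,-1,0,0,0,-0.013,0,0,-1,0,0,0,0,0,0,-1]

```text
clock: 13.1
eef_pos: [371.7, -257.7, 197.7]
tool_rot: [-3.141, -0.001, 1.31]
force: [-0.3, 0.7, 0.5]
width: 85.5
gripper_force: 0.0
```

>>> carry_out:
  deltas: [0,0,7,0,0,0,-0.3,0,0,9.5,0,0,0,-0.3,0,0,9.5,0,0,0,-0.3,0,0,9.5,0,0,0,-0.3,0,0,9.5,0,0,0,-0.3,0,0,9.5,0,0,0,-0.3,0,0,9.5,0,0,0,-0.3,0,0,9.5,0,0,0,-0.3,0,0,9.5,0,0,0,-0.3,0,0,9,0,0,0,-0.3,0,0,5,0,0,0,-0.3,0,0,0,0,0,0,-0.3]

```text
clock: 14.6
eef_pos: [372.4, -256.3, 198.1]
tool_rot: [-3.141, 0.0, -0.379]
force: [-0.2, 0.6, -0.9]
width: 55.2
gripper_force: 0.0
```

>>> carry_out:
  deltas: [0,0,0,0,0,0,-0.3]

```text
clock: 14.72
eef_pos: [371.9, -257.1, 198.1]
tool_rot: [-3.141, -0.0, -0.38]
force: [-0.3, 0.5, -0.2]
width: 55.2
gripper_force: 0.0
```

Run:
```python
from h import *
s,c,im=look("wrist","w6");print(s["qpos"].round(2))
for r in rects(im,green2(im),c,8,300):print(r)
go(416,-276,50,-22)
```

```text
[ 0.66  0.4  -0.16  2.08  0.1   0.66 -1.52]
(array([  6., 145.]), 498.5, -31.6, 43.5, 17.5, -35.7)
(array([259., 129.]), 413.5, -279.0, 118.9, 40.1, -22.0)
(array([369.,  30.]), 466.0, -412.4, 70.6, 45.7, -71.0)
clock 14.78 at [ 371.7 -257.4  198.1] [-179.98    0.    -21.8 ] w 55.1 F [ 0.   0.1 -0.6] 
 tool shift [ 48.1   0.9 148.1] turn deg [-0.02  0.    0.2 ]
```

View pics/w6.png

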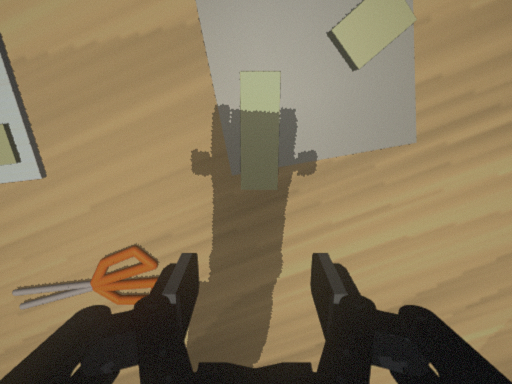

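The strip lies at (259,129), aligned with the tool. The thick packer is at (370,30).

>>> carry_out:
  deltas: [0,0,0,0.01,0.001,0.02,-0.3,0,0,0,0.0168,0.0015,0.04,-0.3,0,0,0,0.015,0.002,0.045,-0.3,0,0,0,0.005,0,0.045,-0.3,0,0,0,0,0,0.03,-0.3,0,0,0,0,0,0,-0.3,0,0,0,0,0,0,-0.3]

```text
clock: 15.65
eef_pos: [413.5, -280.0, 19.0]
tool_rot: [-3.141, -0.001, -0.383]
force: [0.4, 0.1, 0.0]
width: 55.9
gripper_force: 0.0
```

Run:
```python
from h import *
go(413.5,-279,0.3,-22)
```

```text
clock 15.65 at [ 413.5 -280.    19. ] [-1.7999e+02 -7.0000e-02 -2.1940e+01] w 55.9 F [0.4 0.1 0. ] 
 tool shift [-0.4 -0.9 18.7] turn deg [-0.01 -0.07  0.06]
```

>>> carry_out:
  deltas: [0,0,0,-0.0004,-0.0009,0.01,-0.3,0,0,0,0,0,0.0087,-0.3,0,0,0,0,0,0,-0.3,0,0,0,0,0,0,1,0,0,0,0,0,0,1,0,0,0,0,0,0,1,0,0,0,0,0,0,1,0,0,0,0,0,0,1,0,0,0,0,0,-0.01,1,0,0,0,0,0,-0.03,1,0,0,0,0,0,-0.04,1,0,0,0,0,0,-0.04,1]

```text
clock: 17.15
eef_pos: [412.7, -278.8, 121.0]
tool_rot: [-3.142, 0.0, -0.383]
force: [0.3, 0.3, 0.1]
width: 37.9
gripper_force: 60.5
```

>>> carry_out:
  deltas: [0,0,0,-0.002,-0.02,0,1,0,0,0,-0.0025,-0.035,0,1,0,0,0,-0.003,-0.043,0,1,0,0,0,-0.003,-0.043,0,1,0,0,0,-0.003,-0.043,0,1,0,0,0,-0.003,-0.043,0,1,0,0,0,-0.003,-0.043,0,1,0,0,0,-0.003,-0.043,0,1,0,0,0,-0.002,-0.035,0,1,0,0,0,-0.0015,-0.03,0,1,0,0,0,0,-0.0137,0,1,0,0,0,0,0,0,1]

```text
clock: 18.65
eef_pos: [535.2, 94.5, 119.6]
tool_rot: [3.142, -0.0, -0.382]
force: [0.2, -0.5, -1.1]
width: 37.7
gripper_force: 60.5
```

>>> carry_out:
  deltas: [0,0,-5,0,0,0,1,0,0,-9,0,0,0,1,0,0,-9.5,0,0,0,1,0,0,-9.5,0,0,0,1,0,0,-9.5,0,0,0,1,0,0,-9.5,0,0,0,1,0,0,-9.5,0,0,0,1,0,0,-9.5,0,0,0,1,0,0,-9.5,0,0,0,1,0,0,-9.5,0,0,0,1,0,0,-7,0,0,0,1,0,0,0,0,0,0,1]

```text
clock: 20.15
eef_pos: [534.7, 91.7, 119.3]
tool_rot: [-3.141, 0.002, 1.306]
force: [0.3, -0.2, -0.8]
width: 38.2
gripper_force: 60.5
```

>>> carry_out:
  deltas: [0,0,0,0,0,0,1]

```text
clock: 20.27
eef_pos: [535.0, 92.8, 119.5]
tool_rot: [-3.141, 0.001, 1.306]
force: [0.1, 0.9, -1.1]
width: 38.0
gripper_force: 60.5
```

Run:
```python
from h import *
s,c,im=look("wrist","w7")
for r in rects(im,green2(im),c,s["eef_pos"][2]+8,300):print(r)
go(535,94.8,18.5,75)
```

```text
(array([254., 249.]), 535.3, 96.1, 120.0, 39.8, 74.6)
(array([377., 211.]), 594.8, 102.2, 88.5, 25.0, 74.7)
clock 20.32 at [535.1  93.2 119.5] [1.80e+02 5.00e-02 7.49e+01] w 38.2 F [ 0.5  0.2 -0.9] 
 tool shift [  1.6  -0.5 101. ] turn deg [ 0.    0.05 -0.1 ]
```

View pics/w7.png

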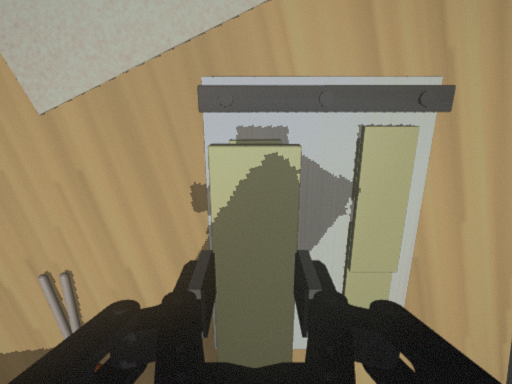

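The strip is gripped level, front edge at row 145–147 over columns 210–301, with a sliver of the packer just beyond at row 140.

Run:
```python
from h import *
c=dict(np.load("pics/w7.npz"));u=np.array([.2588,.9659]);v=np.array([-u[1],u[0]])
im=cv2.imread("pics/w7.png").astype(int)
print([(r,im[r,215:228].mean(0).round().tolist()) for r in range(140,152)])
for z in(119.5,127.5):
  p=ray(c,[(210,147),(301,147),(214,190),(300,190)],z)[:,:2]-[535.1,93.2];print(z,np.c_[p@u,p@v].round(1).tolist())
go(535,94.8,18.5,75)
```

```text
[(140, [185.0, 180.0, 176.0]), (141, [185.0, 180.0, 176.0]), (142, [178.0, 174.0, 169.0]), (143, [137.0, 137.0, 135.0]), (144, [66.0, 77.0, 78.0]), (145, [70.0, 91.0, 93.0]), (146, [106.0, 140.0, 142.0]), (147, [129.0, 169.0, 169.0]), (148, [137.0, 179.0, 175.0]), (149, [137.0, 179.0, 176.0]), (150, [136.0, 178.0, 175.0]), (151, [137.0, 179.0, 176.0])]
119.5 [[58.9, 20.0], [58.7, -20.6], [39.0, 19.0], [38.8, -21.0]]
127.5 [[60.0, 18.9], [59.8, -19.5], [41.2, 18.0], [41.0, -19.8]]
clock 20.32 at [535.1  93.2 119.5] [1.80e+02 5.00e-02 7.49e+01] w 38.2 F [ 0.5  0.2 -0.9] 
 tool shift [  1.6  -0.5 101. ] turn deg [ 0.    0.05 -0.1 ]
```

>>> carry_out:
  deltas: [0,0,0,0.001,-0.0007,0.02,1,0,0,0,0,0,0.03,1,0,0,0,0,0,0.025,1,0,0,0,0,0,0.01,1,0,0,0,0,0,0,1,0,0,0,0,0,0,1,0,0,0,0,0,0,1]

```text
clock: 21.2
eef_pos: [535.5, 95.4, 35.4]
tool_rot: [3.14, -0.001, 1.31]
force: [0.5, -1.2, -0.9]
width: 37.8
gripper_force: 60.5
```

Run:
```python
from h import *
go(535,94.8,18.5,75)
```

```text
clock 21.2 at [535.5  95.4  35.4] [ 1.7991e+02 -4.0000e-02  7.5030e+01] w 37.8 F [ 0.5 -1.2 -0.9] 
 tool shift [-0.7 -0.3 16.9] turn deg [ 0.09 -0.04  0.03]
```

>>> carry_out:
  deltas: [0,0,0,-0.0006,-0.0006,0.01,1,0,0,0,0,0,0.005,1,0,0,0,0,0,0.002,1,0,0,0,0,0,0,1,0,0,0,0,0,0,1]

```text
clock: 21.82
eef_pos: [533.6, 94.6, 18.0]
tool_rot: [-3.141, 0.001, 1.31]
force: [-2.3, -0.5, 7.4]
width: 38.0
gripper_force: 61.4
```

>>> carry_out:
  deltas: [0,0,0,0,0,0,-0.2,0,0,0,0,0,0,-0.2,0,0,0,0,0,0,-0.3,0,0,0,0,0,-0.02,-0.3,0,0,0,0,0,-0.04,-0.3,0,0,0,-0.02,0,-0.05,-0.6,0,0,0,-0.04,0,-0.05,-1,0,0,0,-0.02,0,-0.03,-1,0,0,0,0,0,0,-1,0,0,0,0,0,0,-1]

```text
clock: 23.08
eef_pos: [513.3, 18.9, 205.8]
tool_rot: [-3.141, -0.0, 1.31]
force: [0.6, -0.4, 0.0]
width: 85.4
gripper_force: 0.0
```

Run:
```python
from h import *
s,c,im=look("wrist","w8")
for z in(18,26):
  for r in rects(im,green2(im),c,z,300):print(z,r)
go(452,415,200,41)
```

```text
18 (array([355., 130.]), 622.3, 30.3, 200.2, 43.9, 73.9)
18 (array([255., 131.]), 524.2, 57.2, 200.7, 42.2, 75.0)
26 (array([355., 130.]), 620.2, 31.9, 195.4, 42.8, 73.9)
26 (array([255., 131.]), 524.4, 58.1, 195.8, 41.2, 75.0)
clock 23.12 at [513.1  19.3 205.4] [-1.7991e+02 -1.0000e-02  7.5120e+01] w 85.9 F [-0.1 -0.1  0. ] 
 tool shift [ 366.7 -160.7    5.7] turn deg [-9.000e-02  2.000e-02  3.412e+01]
```

View pics/w8.png

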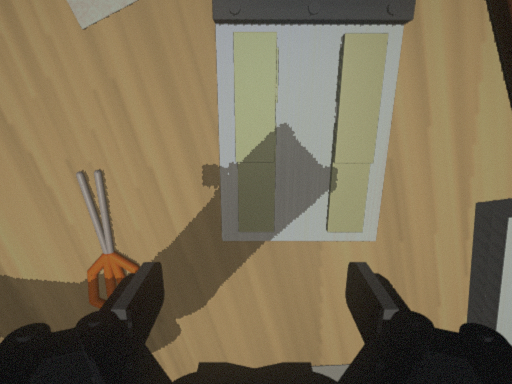

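The long strip lies in line over both pieces, with its lap edge at row 162 and front edge at row 32, matching the finished joint beside it. Next is the block weight.

>>> carry_out:
  deltas: [0,0,0,0.015,-0.01,0,-1,0,0,0,0.03,-0.018,0,-1,0,0,0,0.04,-0.025,0,-1,0,0,0,0.04,-0.025,0,-1,0,0,0,0.04,-0.025,0,-1,0,0,0,0.04,-0.025,0,-1,0,0,0,0.04,-0.025,0,-1,0,0,0,0.04,-0.021,0,-1,0,0,0,0.02,-0.014,0,-1,0,0,0,0.012,-0.006,0,-1,0,0,0,0,0,0,-1]

```text
clock: 24.5
eef_pos: [406.9, 375.9, 205.9]
tool_rot: [-3.141, 0.0, 1.312]
force: [0.7, -1.5, -0.0]
width: 85.5
gripper_force: 0.0
```

>>> carry_out:
  deltas: [0,0,7,0,0,0,-0.3,0,0,9,0,0,0,-0.3,0,0,9,0,0,0,-0.3,0,0,9,0,0,0,-0.3,0,0,0,0,0,0,-0.3,0,0,0,0,0,0,-0.3,0,0,0,0,0,0,-0.3]

```text
clock: 25.38
eef_pos: [408.1, 374.5, 206.2]
tool_rot: [-3.142, 0.0, 0.717]
force: [-0.5, 0.2, -0.1]
width: 55.7
gripper_force: 0.0
```

Run:
```python
from h import *
u=np.array([.2588,.9659]);v=np.array([-u[1],u[0]])
c=dict(np.load("pics/w8.npz"))
for z,px in((26,[(255,32),(255,162.5),(234.5,100),(277,100)]),(18,[(255,233),(238,200),(275.5,200)])):
    q=ray(c,px,z)[:,:2]-[514.3,17.5];print(z,np.c_[q@u,q@v].round(1).tolist())
s,c,im=look("wrist","w9")
hsv=cv2.cvtColor(im,cv2.COLOR_RGB2HSV)
m=cv2.inRange(hsv,(0,0,0),(180,120,75))
for r in rects(im,m,c,45,100):print("dark",r)
go(452.4,415.2,80,41)
```

```text
26 [[139.7, 1.3], [19.9, 1.2], [80.9, 21.0], [80.9, -20.1]]
18 [[-61.9, 1.1], [-22.9, 19.7], [-22.9, -21.3]]
dark (array([251., 340.]), 294.0, 273.9, 629.8, 200.5, -48.9)
dark (array([179., 225.]), 324.8, 405.4, 35.6, 11.6, -82.1)
dark (array([493., 249.]), 512.2, 127.6, 122.9, 35.3, 56.5)
dark (array([477., 231.]), 494.3, 131.8, 227.9, 72.3, 55.0)
dark (array([ 61., 126.]), 331.2, 546.9, 32.8, 6.3, 41.9)
dark (array([ 85., 116.]), 354.1, 535.3, 18.8, 10.7, 41.1)
dark (array([426.,  99.]), 570.3, 310.2, 47.0, 27.3, 43.0)
dark (array([381.,  99.]), 544.5, 338.7, 57.1, 20.6, 41.5)
clock 25.43 at [408.1 374.6 206.2] [-1.800e+02  1.000e-02  4.109e+01] w 55.3 F [-0.1  0.5  0.6] 
 tool shift [ 60.1  -1.5 126.2] turn deg [-0.    0.01  0.09]
```

View pics/w9.png

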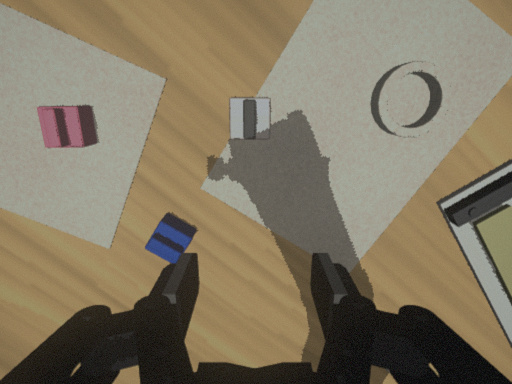

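The strip overlap measures 40.1 mm. The steel block is at (250,118), with its bar over columns 243–256, aligned with the tool.

Run:
```python
from h import *
im=cv2.imread("pics/w9.png")[:,:,::-1].copy();c=dict(np.load("pics/w9.npz"))
m=np.zeros(im.shape[:2],np.uint8);g=im.max(2);m[92:142,225:275]=((g<105)*255).astype(np.uint8)[92:142,225:275]
for r in rects(im,m,c,45,40):print("bar",r)
m[:]=0;m[90:145,222:278]=(((im.max(2).astype(int)-im.min(2))<14)*255).astype(np.uint8)[90:145,222:278]
m=cv2.morphologyEx(m,cv2.MORPH_OPEN,np.ones((5,5),np.uint8))
for r in rects(im,m,c,30,40):print("body",r)
```

```text
bar (array([253., 128.]), 452.5, 417.1, 42.6, 37.8, -48.9)
body (array([252., 119.]), 453.1, 416.5, 44.4, 41.5, -48.9)
```

>>> carry_out:
  deltas: [0,0,0,0.015,-0.001,0.02,-0.3,0,0,0,0.025,-0.001,0.04,-0.3,0,0,0,0.0207,0,0.045,-0.3,0,0,0,0,0,0.03,-0.3,0,0,0,0,0,0.018,-0.3,0,0,0,0,0,0,-0.3,0,0,0,0,0,0,-0.3]

```text
clock: 26.3
eef_pos: [453.0, 416.9, 54.6]
tool_rot: [-3.141, -0.002, 0.717]
force: [0.1, -0.1, 0.9]
width: 55.4
gripper_force: 0.0
```

Run:
```python
from h import *
go(452.6,416,32.5,41.1)
```

```text
clock 26.3 at [453.  416.9  54.6] [-1.7998e+02 -1.2000e-01  4.1060e+01] w 55.4 F [ 0.1 -0.1  0.9] 
 tool shift [-1.   0.4 22.1] turn deg [-0.02 -0.12 -0.04]
```

>>> carry_out:
  deltas: [0,0,0,-0.001,0,0.012,-0.3,0,0,0,0,0,0.01,-0.3,0,0,0,0,0,0,-0.3,0,0,0,0,0,0,1,0,0,0,0,0,0,1,0,0,0,0,0,0,1,0,0,0,0,0,0,1,0,0,0,0,0,0,1,0,0,0,0,0,0,1,0,0,0,0,0,-0.01,1,0,0,0,0,0,-0.03,1,0,0,0,0,0,-0.04,1]

```text
clock: 27.8
eef_pos: [450.9, 413.8, 110.8]
tool_rot: [3.141, 0.004, 0.716]
force: [1.3, -0.0, -2.5]
width: 10.5
gripper_force: 58.9
```

>>> carry_out:
  deltas: [0,0,0,-0.008,0.014,-0.01,1,0,0,0,-0.015,0.026,-0.02,1,0,0,0,-0.02,0.035,0,1,0,0,0,-0.02,0.035,0,1,0,0,0,-0.02,0.035,0,1,0,0,0,-0.02,0.035,0,1,0,0,0,-0.02,0.035,0,1,0,0,0,-0.02,0.035,0,1,0,0,0,-0.02,0.035,0,1,0,0,0,-0.013,0.024,0,1,0,0,0,-0.006,0.01,0,1,0,0,0,0,0,0,1]

```text
clock: 29.3
eef_pos: [523.2, 54.4, 140.7]
tool_rot: [-3.141, 0.001, 0.715]
force: [-0.4, 0.7, -3.9]
width: 10.5
gripper_force: 59.0
```

>>> carry_out:
  deltas: [0,0,-6,0,0,0,1,0,0,-8,0,0,0,1,0,0,-8,0,0,0,1,0,0,-8,0,0,0,1,0,0,-4,0,0,0,1,0,0,0,0,0,0,1,0,0,0,0,0,0,1,0,0,0,0,0,0,1]

```text
clock: 30.3
eef_pos: [523.9, 55.9, 141.3]
tool_rot: [3.142, -0.0, 1.31]
force: [0.1, 0.6, -3.1]
width: 10.1
gripper_force: 59.0
```

Run:
```python
from h import *
s,c,im=look("wrist","w10")
go(524.7,56.1,58.5,75)
```

```text
clock 30.35 at [523.9  55.7 141.4] [179.99   0.    75.04] w 10.0 F [-1.3 -0.4 -4.2] 
 tool shift [ 0.6  0.7 82.9] turn deg [0.01 0.   0.04]
```

View pics/w10.png

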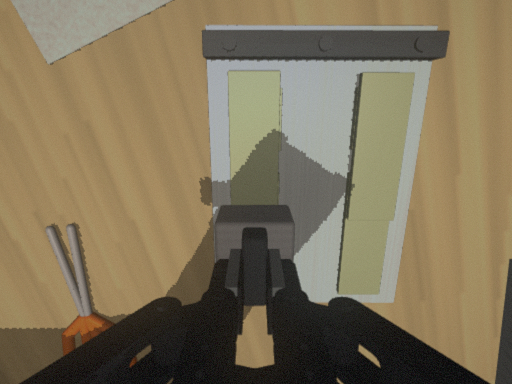

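Run:
```python
from h import *
c=dict(np.load("pics/w10.npz"));u=np.array([.2588,.9659]);v=np.array([-u[1],u[0]])
im=cv2.imread("pics/w10.png").astype(int)
print([(r,int(im[r,222:240].mean())) for r in range(200,228,2)])
for z,px in((138.9,[(216,220),(294,220)]),(108.9,[(219,206),(291,206)]),(153.9,[(255,229)])):
  p=ray(c,px,z)[:,:2]-[523.9,55.7];print(z,np.c_[p@u,p@v].round(1).tolist())
```

```text
[(200, 96), (202, 96), (204, 90), (206, 58), (208, 58), (210, 59), (212, 57), (214, 58), (216, 57), (218, 58), (220, 58), (222, 69), (224, 82), (226, 91)]
138.9 [[23.5, 19.2], [23.5, -18.9]]
108.9 [[20.8, 21.0], [20.8, -20.8]]
153.9 [[25.0, 0.2]]
```

The block is held over the lap, its bottom front edge at row 205 and centred laterally. It sits about 1.7 mm forward in the grip.

>>> carry_out:
  deltas: [0,0,0,-0.0011,0.0003,0.015,1,0,0,0,0,0,0.025,1,0,0,0,0,0,0.025,1,0,0,0,0,0,0.012,1,0,0,0,0,0,0,1,0,0,0,0,0,0,1,0,0,0,0,0,0,1]

```text
clock: 31.22
eef_pos: [524.6, 54.4, 65.1]
tool_rot: [3.14, -0.001, 1.31]
force: [-0.3, 0.4, -3.4]
width: 10.2
gripper_force: 59.0
```

Run:
```python
from h import *
go(524.3,54.4,58.5,75)
```

```text
clock 31.23 at [524.6  54.4  65.1] [ 1.7991e+02 -4.0000e-02  7.5040e+01] w 10.2 F [-0.3  0.4 -3.4] 
 tool shift [-0.1 -0.3  6.6] turn deg [ 0.09 -0.04  0.04]
```

>>> carry_out:
  deltas: [0,0,0,0,0,0.003,1,0,0,0,0,0,0.002,1,0,0,0,0,0,0.001,1,0,0,0,0,0,0,1,0,0,0,0,0,0,1]

```text
clock: 31.85
eef_pos: [524.0, 54.4, 58.4]
tool_rot: [3.141, -0.0, 1.31]
force: [0.0, 0.3, -2.9]
width: 9.8
gripper_force: 59.0
```

>>> carry_out:
  deltas: [0,0,0,0,0,0.0008,1,0,0,0,0,0,0,1,0,0,0,0,0,0,1]

```text
clock: 32.22
eef_pos: [524.0, 54.4, 57.7]
tool_rot: [3.141, -0.0, 1.31]
force: [-1.5, -0.5, 0.9]
width: 10.3
gripper_force: 59.4
```

Contact. I'll release and retreat, then look.

>>> carry_out:
  deltas: [0,0,0,0,0,0,0.4,0,0,0,0,0,0,0.2,0,0,0,0,0,0,0,0,0,0,0,0,-0.02,0,0,0,0,0,0,-0.04,0,0,0,0,-0.02,0,-0.04,0,0,0,0,-0.04,0,-0.04,-0.3,0,0,0,-0.02,0,-0.01,-0.3,0,0,0,0,0,0,-0.3,0,0,0,0,0,0,-0.3]

```text
clock: 33.48
eef_pos: [503.2, -22.0, 207.2]
tool_rot: [-3.141, -0.001, 1.311]
force: [0.6, 0.1, 0.9]
width: 55.4
gripper_force: 0.0
```

Run:
```python
from h import *
s,c,im=look("wrist","w11")
go(583,-320,205,-22)
```

```text
clock 33.52 at [503.2 -21.7 207. ] [-1.7995e+02 -4.0000e-02  7.5140e+01] w 55.2 F [ 0.1 -0.5  0.4] 
 tool shift [-267.9  153.6    1.6] turn deg [-8.000e-02  1.000e-02  9.714e+01]
```

View pics/w11.png

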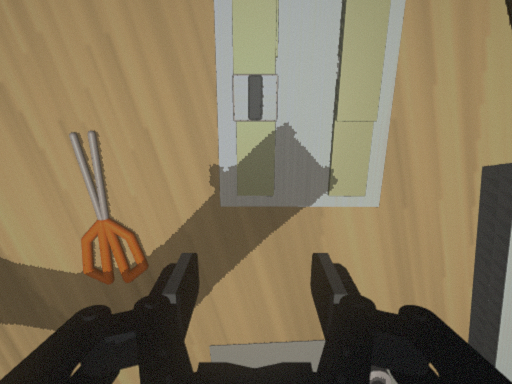

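The block sits squarely on the lap at (255,97). The knob of the round weight is just visible at (380,375).

>>> carry_out:
  deltas: [0,0,0,-0.02,0.01,0,-0.3,0,0,0,-0.034,0.016,0,-0.3,0,0,0,-0.04,0.019,0,-0.3,0,0,0,-0.04,0.019,0,-0.3,0,0,0,-0.04,0.019,0,-0.3,0,0,0,-0.04,0.019,0,-0.3,0,0,0,-0.04,0.019,0,-0.3,0,0,0,-0.04,0.019,0,-0.3,0,0,0,-0.023,0.01,0,-0.3,0,0,0,-0.01,0.004,0,-0.3,0,0,0,0,0,0,-0.3,0,0,0,0,0,0,-0.3]

```text
clock: 35.02
eef_pos: [568.2, -376.4, 207.5]
tool_rot: [-3.141, -0.001, 1.312]
force: [-0.4, 0.2, -0.4]
width: 55.7
gripper_force: 0.0
```

Run:
```python
from h import *
c=dict(np.load("pics/w11.npz"));u=np.array([.2588,.9659]);v=np.array([-u[1],u[0]])
for z,px in((56,[(234,74),(278,74),(234,121),(278,121)]),(71,[(255,75),(255,120)])):
  p=ray(c,px,z)[:,:2]-[514.3,17.5];print(z,np.c_[p@u,p@v].round(1).tolist())
s,c,im=look("wrist","w12")
go(583,-320,80,75)
```

```text
56 [[59.9, 18.5], [60.0, -19.3], [20.7, 19.3], [20.7, -20.3]]
71 [[58.0, 0.5], [22.4, 0.4]]
clock 35.08 at [ 568.2 -376.6  207.7] [-1.7999e+02 -5.0000e-02  7.5200e+01] w 55.7 F [ 0.2  0.4 -0. ] 
 tool shift [ 5.840e+01 -1.000e-01  1.278e+02] turn deg [-0.01 -0.05  0.2 ]
```

View pics/w12.png

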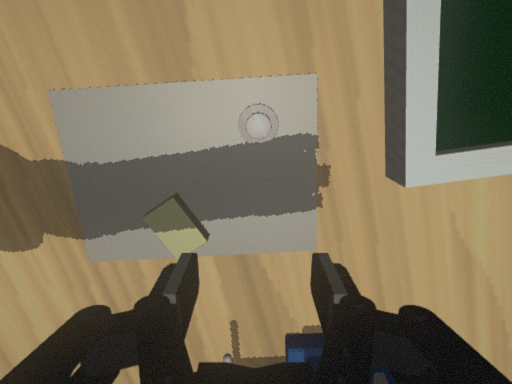

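The block centre measures 40.2 mm along the strip, as wanted. The round weight shows its body centre near (258,123) and knob near (259,125).

Run:
```python
from h import *
c=dict(np.load("pics/w12.npz"));im=cv2.imread("pics/w12.png")
g=cv2.medianBlur(cv2.cvtColor(im,cv2.COLOR_BGR2GRAY),3)[90:160,225:295]
b=cv2.resize(g,None,fx=4,fy=4,interpolation=cv2.INTER_CUBIC)
for z,a,bb in((30,70,92),(49,40,62)):
    k=cv2.HoughCircles(b,cv2.HOUGH_GRADIENT,1,200,param1=80,param2=10,minRadius=a,maxRadius=bb)
    p=k[0,0];uv=(225+(p[0]-1.5)/4,90+(p[1]-1.5)/4);print(z,uv,p[2]/4,ray(c,[uv],z).round(1))
```

```text
Traceback (most recent call last):
TypeError: 'NoneType' object is not subscriptable
```

Run:
```python
from h import *
c=dict(np.load("pics/w12.npz"))
for z,uv in((30,(258.5,123.5)),(49,(259,125.5))):print(z,ray(c,[uv],z).round(1))
im=cv2.imread("pics/w12.png");cv2.imwrite("pics/w12c.png",cv2.resize(im[95:155,230:290],None,fx=8,fy=8,interpolation=cv2.INTER_NEAREST))
```

```text
30 [[ 586.6 -321.2   30. ]]
49 [[ 586.6 -321.9   49. ]]
```

View pics/w12c.png

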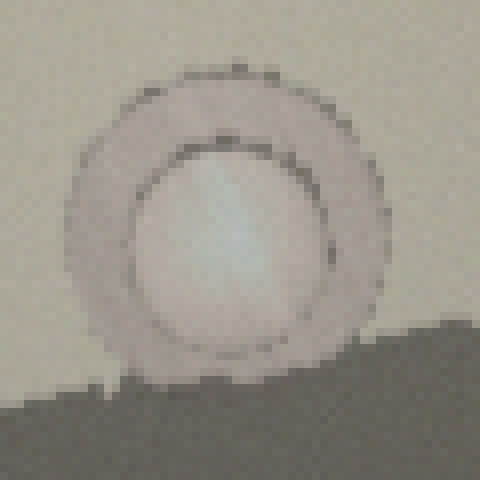

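The crop shows the body centred at (258.6,123.9) and the knob at (258.7,126.1), so the weight is at about (586.5,-321.9).

>>> carry_out:
  deltas: [0,0,0,0.015,0.001,0.02,-0.3,0,0,0,0.025,0.0017,0.04,-0.3,0,0,0,0.0176,0.001,0.045,-0.3,0,0,0,0,0,0.03,-0.3,0,0,0,0,0,0.018,-0.3,0,0,0,0,0,0,-0.3,0,0,0,0,0,0,-0.3]

```text
clock: 35.95
eef_pos: [587.1, -324.3, 56.0]
tool_rot: [3.139, 0.0, 1.309]
force: [-0.4, 0.0, 0.0]
width: 55.8
gripper_force: 0.0
```

Run:
```python
from h import *
go(586.5,-321.9,33,75)
```

```text
clock 35.95 at [ 587.1 -324.3   56. ] [1.7987e+02 1.0000e-02 7.5020e+01] w 55.8 F [-0.4  0.   0. ] 
 tool shift [ 2.2 -1.3 23. ] turn deg [0.13 0.01 0.02]
```

>>> carry_out:
  deltas: [0,0,0,0.002,-0.0012,0.012,-0.3,0,0,0,0,0,0.0105,-0.3,0,0,0,0,0,0,-0.3,0,0,0,0,0,0,-0.3]

```text
clock: 36.45
eef_pos: [585.6, -321.7, 32.0]
tool_rot: [3.141, -0.0, 1.31]
force: [0.7, -0.7, 0.5]
width: 55.5
gripper_force: 0.0
```

Run:
```python
from h import *
go(586.5,-321.9,33,75)
```

```text
clock 36.45 at [ 585.6 -321.7   32. ] [ 1.7999e+02 -1.0000e-02  7.5050e+01] w 55.5 F [ 0.7 -0.7  0.5] 
 tool shift [ 0.   0.9 -1. ] turn deg [ 0.01 -0.01  0.05]
```

>>> carry_out:
  deltas: [0,0,0,0,0.0008,-0.001,-0.3,0,0,0,0,0,0,-0.3,0,0,0,0,0,0,1,0,0,0,0,0,0,1,0,0,0,0,0,0,1,0,0,0,0,0,0,1,0,0,0,0,0,0,1,0,0,0,0,0,-0.01,1,0,0,0,0,0,-0.03,1,0,0,0,0,0,-0.04,1,0,0,0,0,0,-0.04,1]

```text
clock: 37.83
eef_pos: [586.0, -321.7, 153.7]
tool_rot: [-3.141, -0.001, 1.31]
force: [-0.3, 0.0, -2.8]
width: 20.4
gripper_force: 59.1
```

>>> carry_out:
  deltas: [0,0,0,0.02,-0.008,0,1,0,0,0,0.035,-0.013,0,1,0,0,0,0.045,-0.017,0,1,0,0,0,0.045,-0.017,0,1,0,0,0,0.045,-0.017,0,1,0,0,0,0.045,-0.017,0,1,0,0,0,0.045,-0.017,0,1,0,0,0,0.045,-0.017,0,1,0,0,0,0.04,-0.016,0,1,0,0,0,0.03,-0.012,0,1,0,0,0,0.0175,-0.006,0,1,0,0,0,0,0,0,1]

```text
clock: 39.33
eef_pos: [541.0, 118.2, 153.1]
tool_rot: [3.141, -0.0, 1.312]
force: [0.3, -0.2, -3.9]
width: 20.6
gripper_force: 59.1
```

>>> carry_out:
  deltas: [0,0,0,0,0,0,1,0,0,0,0,0,0,1,0,0,0,0,0,0,1]

```text
clock: 39.7
eef_pos: [541.2, 116.0, 152.9]
tool_rot: [-3.142, 0.0, 1.308]
force: [0.7, -0.7, -3.3]
width: 20.4
gripper_force: 59.1
```

Run:
```python
from h import *
s,c,im=look("wrist","w13")
go(541,117,59,75)
```

```text
clock 39.75 at [541.2 116.3 153. ] [1.800e+02 1.000e-02 7.497e+01] w 20.3 F [-0.8  0.4 -2.4] 
 tool shift [ 0.7 -0.4 94. ] turn deg [ 0.    0.01 -0.03]
```

View pics/w13.png

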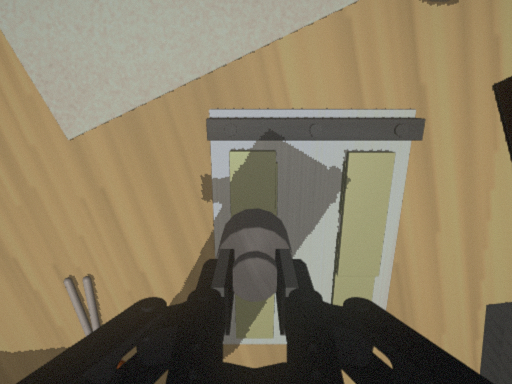

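The round weight hangs upright over the strip, its bottom rim front at row 209 in the middle column 254.

Run:
```python
from h import *
c=dict(np.load("pics/w13.npz"));u=np.array([.2588,.9659]);v=np.array([-u[1],u[0]])
for z,px in((120,[(254,209),(219,250),(291,250)]),(150,[(255,228)])):
  p=ray(c,px,z)[:,:2]-[541.2,116.3];print(z,np.c_[p@u,p@v].round(1).tolist())
```

```text
120 [[18.3, 0.4], [-8.1, 21.9], [-8.2, -22.1]]
150 [[18.7, -0.1]]
```

>>> carry_out:
  deltas: [0,0,0,0.002,-0.0004,0.02,1,0,0,0,0,0,0.03,1,0,0,0,0,0,0.025,1,0,0,0,0,0,0.012,1,0,0,0,0,0,0,1,0,0,0,0,0,0,1,0,0,0,0,0,0,1]

```text
clock: 40.62
eef_pos: [541.9, 119.4, 67.0]
tool_rot: [3.14, -0.001, 1.31]
force: [0.6, -0.9, -2.3]
width: 20.6
gripper_force: 59.1
```

Run:
```python
from h import *
go(541.4,118.5,59,75)
```

```text
clock 40.62 at [541.9 119.4  67. ] [ 1.7991e+02 -5.0000e-02  7.5040e+01] w 20.6 F [ 0.6 -0.9 -2.3] 
 tool shift [-1.  -0.2  8. ] turn deg [ 0.09 -0.05  0.04]
```

>>> carry_out:
  deltas: [0,0,0,-0.0008,0,0.004,1,0,0,0,0,0,0.002,1,0,0,0,0,0,0.001,1,0,0,0,0,0,0,1,0,0,0,0,0,0,1]

```text
clock: 41.25
eef_pos: [540.9, 118.2, 59.3]
tool_rot: [3.141, 0.0, 1.31]
force: [-2.3, -0.9, 4.1]
width: 20.5
gripper_force: 59.7
```

Contact. I'll release.

>>> carry_out:
  deltas: [0,0,0,0,0,0,0.3,0,0,0,0,0,0,0,0,0,0,0,0,0,0,0,0,0,0,0,-0.02,0,0,0,0,0,0,-0.04,0,0,0,0,0,0,-0.05,0,0,0,0,-0.04,0,-0.04,0,0,0,0,-0.04,0,0,-0.3,0,0,0,-0.04,0,0,-0.3,0,0,0,-0.02,0,0,-0.3,0,0,0,0,0,0,-0.3,0,0,0,0,0,0,-0.3]

```text
clock: 42.75
eef_pos: [505.3, -15.5, 209.2]
tool_rot: [3.141, -0.001, 1.311]
force: [1.4, 0.3, 0.9]
width: 55.3
gripper_force: 0.0
```

Run:
```python
from h import *
s,c,im=look("wrist","w14")
s2,c2,im2=look("scene","s14")
a=cv2.resize(im2[150:270,180:330],(640,512),interpolation=cv2.INTER_CUBIC)
b=im[:, :]
cv2.imwrite("pics/fin.png",cv2.resize(np.hstack([cv2.resize(b,(683,512)),a]),(800,310))[:,:,::-1])
print(s["clock"],s["eef_pos"],s["force"])
```

```text
42.75 [505.31955561 -15.5151889  209.24517468] [1.35523184 0.30176009 0.85617818]
```

View pics/fin.png

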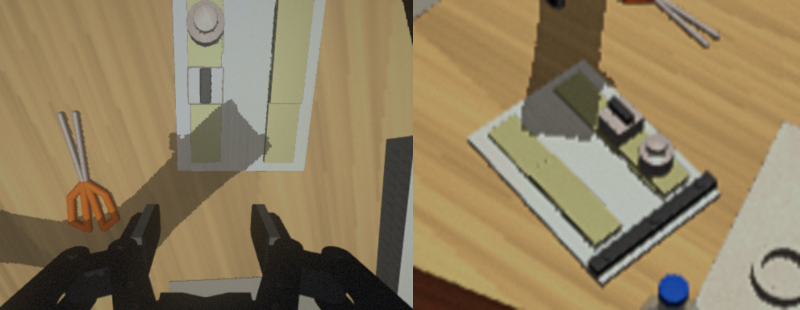

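Both weights stand upright, the block on the lap and the round weight over the packer, with the gripper clear. I'll hand in.

Run:
```python
from h import *
c=dict(np.load("pics/w14.npz"));u=np.array([.2588,.9659])
print((ray(c,[(254.5,28)],56)[0,:2]-[514.3,17.5])@u)
print(ctrl.finish_job())
```

```text
102.5883929975173
the job is handed in; nothing more can be done
None
```

The lap joint is dry-fitted and handed in at about 43 s: the overlap measures 40 mm, the block weight stands on its middle, the round weight stands above the packing piece, and the packing piece sits about 2 mm closer to the fixed strip than exact midway.

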